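# Burner off, then lift the wok lid and hold it level

### The arm

A 6-joint arm with a two-finger parallel gripper is mounted at the origin on the work surface. World frame = base frame: x ahead of the robot, y to its left, z up, the work surface at z = 0. Lengths are in m, angles in rad, forces in N, time in s.
With the tool pointing down it reaches from about 0.275 to 0.975 m from the base axis. Payload 8.4 kg.
Tool frame: the origin (TCP) lies at the very end of the fingers, on their centre line; the grasp point (between the pads) lies 19 mm behind it (manip.tcp_to_grasp is the distance from the TCP to the grasp point, in m); z points along the fingers, y is the direction in which the jaws open and shut (so a half turn about z gives the same grasp; the last joint's range is limited). The gripper opens to 92 mm and grips with 3 to 60 N. Pads are 20 mm wide; open, the fingers measure 128 mm over their backs; the gripper's body (75 mm by 189 mm) begins 69 mm behind the grasp point.
Start: joints at [1.219, 0.353, 1.633, -0, 1.155, -0.002], TCP at [0.214, 0.587, 0.215] pointing down, gripper open.
Joint ranges: [-2.63, 2.63], [-0.92, 2.1], [0.06, 2.66], [-1.3, 4.44], [0, 2.69], [-3.02, 3.02]. Speed limits (rad/s): [2.22, 2.22, 2.79, 3.14, 3.14, 3.14].

### API

Orientations are given as a unit quaternion [x, y, z, w].
In Python, from station import manip gives the robot as it stands.
- The arm moves only by the tool arm_command, never from a script. Its argument "plan" is text: rows parted by semicolons, each of 5 numbers parted by spaces: the opening, from -1 (shut) to 1 (fully open), then the shift along the tool's x, y, z in m, then the turn about the tool's z in rad. In form: claw tx ty tz twist; .... A call has 1 to 5 rows; each row is the pose to reach, as a shift and turn from the pose commanded when the call began, along the tool's axes at that moment; what a row does not reach only later rows make up. A row lasts 1/12 s, in which the tool goes at most 41.7 mm and 7.16 degrees, less where a joint would pass 70% of its speed; a pose out of reach is approached as far as the arm can. A call with a gripper value outside its range is refused whole. The fingers move at their own pace and stop on an object; the grip force is fixed at half the most. Time passes only in rows, so rows that repeat a pose let the fingers close. It gives the time, the measured TCP pose, the force and the opening at its end, in the units of the state.
- manip.observe(): the state, without advancing time (a new reading comes with each control period).
- manip.get_image(name): name is "scene" or "side" or "wrist"; returns a dict with "color" (384x512x3 uint8, red, green, blue), "z_map" (384x512 float32, m along the optical axis (not along the pixel's ray), 0 where there is no reading), "vfov" (degrees; the focal length in pixels is half the picture's height over the tangent of half this angle, whatever the lens; pixels are square), "cx", "cy" (the principal point, pixels), "dist_coeffs" ([k1, k2, p1, p2, k3] as OpenCV has them; the pictures are not rectified), "eye" and "rotation" of the camera in the world; the wrist camera has in their place "mount" (4x4, takes a point from camera to tool coordinates, whose origin is the TCP and whose axes are the flange's). Camera axes: x right, y up, looking along -z (the intrinsics and any distortion apply to the point x, -y, -z); pixel columns grow to the right and rows downward; lengths in m; the calibration is good to about 2 mm. A picture is of the moment at which its call begins: read the wrist's pose just before it.
- manip.finish_job(): hands the job in, once; it reports no verdict.
The state is a dict: "time_s": time; "qpos": joint angles; "dq": joint speeds; "joint_efforts": joint torques, N m; "tcp_pos": TCP position; "ee_rot": TCP orientation; "wrist_force": force on the tool from outside, world axes, zero at the start; "wrist_torque": the same for the moment, N m; "finger_gap": finger opening in m.
Only numpy, scipy, OpenCV 4.12 (cv2) and the standard library are available. Lean on these libraries where they do the work, as an engineer would, in place of code of your own. Each camera call takes 0.05 s, during which the arm holds its last target.

### The job

Shut off the gas first: turn the burner knob clockwise until you feel it come up hard against its stop, and only then take the wok's lid by the middle of its bar handle, lift it straight up without letting it tip, and hold it level and still about 10 cm above the wok's rim, centred over the wok, for at least two seconds. Finish while still holding the lid there: do not put it down or let go. Leave the wok on its grate and the other things on the counter where they are.

Things in the scene. Friction and masses are not known exactly. Their poses are not given: they have to be found in the camera images.
- burner_knob (a joint): the black burner knob on the small aluminium plate; it turns about a vertical axis and the reading (rad) grows as it turns clockwise seen from above. It starts between 0.8 and 1.5, has light friction (about 0.05 N m), stays where it is left, and meets a hard stop at 2.2, which is 'off'. The stop is not marked; it is felt as a sudden rise of the turning resistance
- burner_knob_grip (a point): grip point of the knob, on its axis, 45 mm above the counter. The knob's grip is an upright bar 42 mm long, 14 mm thick and 32 mm high (its top 52 mm above the counter) on a disc 44 mm across whose top is 22 mm above the counter; this frame turns with the knob, x along the bar's length, y across its 14 mm thickness, z up. A white tick on top of the bar marks its -x half
- panel: the fixed aluminium control plate, 110 x 110 x 8 mm, on the counter, with the knob at its centre; origin at the centre of its underside, z up. It may lie to the left or the right of the burner
- burner: the fixed single gas burner: a dark steel plate 280 x 280 x 8 mm with a cap and four grate arms whose tops are 40 mm above the counter; origin at the centre of its underside
- wok: the small dark steel wok standing loose on the grate, 1.1 kg, 250 mm across the rim, 75 mm high, with a wire ear handle on each side along its own x reaching 154 mm from its axis; origin at the centre of its underside, z up
- wok_rim (a point): centre of the wok's mouth, at rim height (75 mm above the wok's underside, 115 mm above the counter); z up
- lid: the loose aluminium wok lid, a flat-bottomed shallow dome 270 mm across and 34 mm high, 0.25 to 0.5 kg, resting on the wok's rim; origin at the centre of its underside, z up, x along its bar handle. Its weight is balanced about its axis
- lid_handle (a point): centre of the lid's dark wooden bar handle, 74 mm above the lid's underside: a bar 104 mm long (along this frame's x), 18 mm wide (y) and 18 mm high, carried by two thin posts 38 mm either side of the centre; 31 mm of free space between the dome and the bar. Same axes as the lid
- crusher: bystander: yellow plastic garlic crusher lying flat, about 180 x 42 x 34 mm, near the control plate on the robot's side; origin on its underside
- coasters: bystander: stack of round wooden coasters on a wooden base, 98 mm across, 40 mm high, beyond the control plate; origin at the centre of its underside
- bottle: bystander: closed amber glass bottle, 64 mm across, 200 mm high; origin at the centre of its underside
- jar: bystander: closed glass jar, 70 mm across, 90 mm high; origin at the centre of its underside
- brush: bystander: hard grey silicone brush lying flat, about 200 mm long; origin on its underside
- mug: bystander: white mug, 80 mm across, 90 mm high; origin at the centre of its underside
- spoon: bystander: wooden-handled steel spoon lying flat, 220 mm long; origin on its underside
Mind the look-alikes: they are no part of the job. Of the things that look like the panel, the middle-sized one is meant.

How it is judged:
On the way, in this order (a step that is already met when the one before it is completed fails the run):
1. the burner knob is turned clockwise onto its stop (value of joint burner_knob above 2.1 rad), for 0.2 s.
2. the lid is held level and still over the wok, clear of it, for two seconds (z of lid in the frame of wok_rim between 0.065 and 0.15 m and horizontal distance between lid and wok_rim below 0.05 m and angle between lid's own z axis and vertical below 0.1 rad and linear speed of lid below 0.03 m/s and angular speed of lid below 0.2 rad/s and contact force between the fingers and lid above 1 N), for 2 s.
At the end, for the whole second after the job is handed in: Knob on its stop (reading above 2.1); fingers hold the lid, underside 65 to 150 mm above the wok's rim, within 50 mm of its axis, tilt below 0.1 rad, below 0.03 m/s and 0.2 rad/s, not touching the wok; wok upright (0.1 rad); wok and bystanders within 30 mm of their starts (all of step 2 and value of joint burner_knob above 2.1 rad and not (distance of any of crusher, coasters, bottle, jar, brush, mug, spoon from where it was at the start of the episode above 0.03 m) and distance of wok from where it was at the start of the episode below 0.03 m and angle between wok's own z axis and vertical below 0.1 rad and contact force between lid and wok below 0.1 N); the arm keeps its last pose, push and grip.
It fails at once if the lid leaves the wok before the gas is off (z of lid in the frame of wok_rim above 0.02 m and value of joint burner_knob below 2.05 rad).
It fails at once if the lid is tipped by more than about 20 degrees (angle between lid's own z axis and vertical above 0.35 rad).
It fails at once if a bystander is moved more than 30 mm (distance of any of crusher, coasters, bottle, jar, brush, mug, spoon from where it was at the start of the episode above 0.03 m).
It fails at once if the wok is shifted more than 30 mm (distance of wok from where it was at the start of the episode above 0.03 m).
It also fails if it takes over 72 s, if anything falls off the work surface, if the arm or the gripper's body presses on something with over 40 N, if the wrist force passes 120 N, or if a joint passes its speed limit or range.

## Working session

There is one attempt and no reset: what is moved stays moved. The work goes in short steps, Python scripts to look and compute and a tool call to move; the robot and the scene stay as the last step left them, time stands still between calls to the robot, and variables do not carry over. Pictures are saved under pics/ and viewed, and the job is handed in when it is done.

Besides the shell and the picture viewer there is one more tool, called after "Call:" by a JSON object that holds its "name" and its "arguments", one argument or row to a line. arm_command: Moves the arm, as the interface text tells. Its arguments: {"type":"object","properties":{"plan":{"type":"string"}},"required":["plan"]}

```bash
ls; mkdir -p pics; python3 - <<'E'
from station import manip
import cv2
s=manip.observe(); print(s)
for n in ["scene","side","wrist"]:
    im=manip.get_image(n)
    cv2.imwrite(f"pics/{n}0.png",im["color"][:,:,::-1])
    print(n,{k:v for k,v in im.items() if k not in("color","z_map")})
E
```

```text
pics
{'time_s': 0.0, 'qpos': array([ 1.21856550e+00,  3.53641597e-01,  1.63411977e+00,  1.90805301e-05,
        1.15518615e+00, -2.42123817e-03]), 'dq': array([ 0.00148929,  0.00026643, -0.00100011,  0.00019813,  0.00027387,
        0.00144586]), 'joint_efforts': array([ 1.46581457e-03, -5.93852627e+01, -3.34202957e+01,  6.97617698e-02,
        2.35085998e-02, -1.07162557e-04]), 'tcp_pos': array([0.21403856, 0.58669105, 0.21387393]), 'ee_rot': array([ 1.74018143e-01,  9.84742213e-01, -6.65271148e-04, -1.28086645e-04]), 'wrist_force': array([ 0.61673823, -0.40451459, -0.24364676]), 'wrist_torque': array([-0.0440022 ,  0.00308997, -0.01478374]), 'finger_gap': 0.09211394689336241}
scene {'vfov': 49.955335236164565, 'cx': 253.19980680435432, 'cy': 195.3736625941104, 'dist_coeffs': array([-0.15100395,  0.        ,  0.        ,  0.        ,  0.        ]), 'eye': array([ 1.16448812, -0.49591062,  1.05216393]), 'rotation': array([0.31466158, 0.14890798, 0.40361732, 0.84611321])}
side {'vfov': 46.93171102743959, 'cx': 254.6562298909397, 'cy': 195.7154274634004, 'dist_coeffs': array([-0.0299895,  0.       ,  0.       ,  0.       ,  0.       ]), 'eye': array([ 0.0112573 , -0.92934931,  0.96858988]), 'rotation': array([ 0.42556414, -0.11621066, -0.22070721,  0.86987274])}
wrist {'vfov': 60.90016435407354, 'cx': 254.58998621163929, 'cy': 193.63024775649896, 'dist_coeffs': array([-0.02712784,  0.        ,  0.        ,  0.        ,  0.        ]), 'mount': array([[ 1.03373639e-03,  9.72387512e-01,  2.33369789e-01,
         6.61262329e-02],
       [ 9.99999335e-01, -1.12438587e-03,  2.55401831e-04,
         5.10464385e-04],
       [ 5.10747242e-04,  2.33369370e-01, -9.72388028e-01,
        -1.71369426e-01],
       [ 0.00000000e+00,  0.00000000e+00,  0.00000000e+00,
         1.00000000e+00]])}
```

View pics/scene0.png

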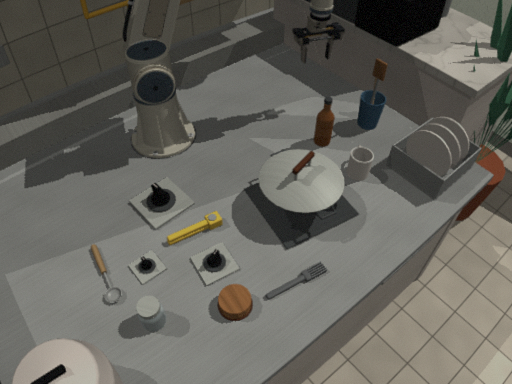

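View pics/side0.png

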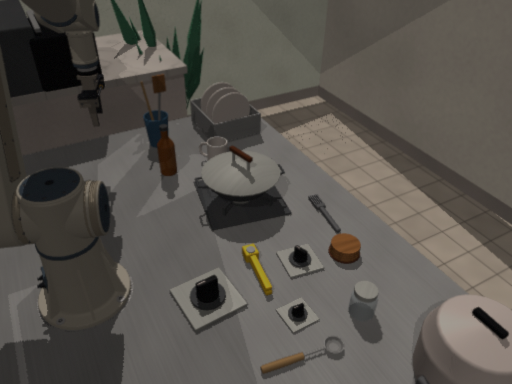

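View pics/wrist0.png

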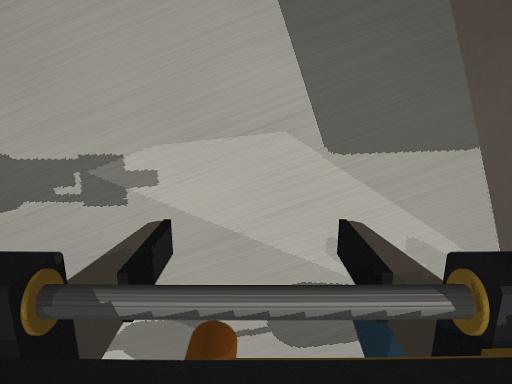

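The scene view shows three plates with knobs, at about (161,202), (147,266) and (215,262). The lid handle is at about (303,163), the crusher at (195,230) and the coasters at (235,302). Next I'll measure all of them.

```bash
cat > h.py <<'E'
import numpy as np, cv2
from scipy.spatial.transform import Rotation as R
from station import manip
def cam(im,s=None):
    h=im["color"].shape[0]; f=h/2/np.tan(np.radians(im["vfov"])/2)
    K=np.array([[f,0,im["cx"]],[0,f,im["cy"]],[0,0,1.]])
    if "mount" in im:
        T=np.eye(4);T[:3,:3]=R.from_quat(s["ee_rot"]).as_matrix();T[:3,3]=s["tcp_pos"]
        T=T@im["mount"]
    else:
        T=np.eye(4);r=np.asarray(im["rotation"]); T[:3,:3]=R.from_quat(r).as_matrix() if r.size==4 else r
        T[:3,3]=im["eye"]
    return K,np.array(im["dist_coeffs"]),T
def dirs(im,uv,s=None):
    K,d,T=cam(im,s); uv=np.asarray(uv,float).reshape(-1,1,2)
    n=cv2.undistortPoints(uv,K,d).reshape(-1,2)
    return np.c_[n[:,0],-n[:,1],-np.ones(len(n))],T
def plane(im,uv,z,s=None):
    c,T=dirs(im,uv,s); D=c@T[:3,:3].T; o=T[:3,3]
    return o+D*((z-o[2])/D[:,2])[:,None]
def depth(im,uv,s=None):
    c,T=dirs(im,uv,s); uv=np.round(np.asarray(uv)).astype(int).reshape(-1,2)
    z=im["z_map"][uv[:,1],uv[:,0]]
    return (c*z[:,None])@T[:3,:3].T+T[:3,3]
def cloud(im,s=None):
    h,w=im["z_map"].shape
    u,v=np.meshgrid(np.arange(w),np.arange(h))
    return depth(im,np.c_[u.ravel(),v.ravel()],s).reshape(h,w,3)
E
python3 - <<'E'
from h import *
for n in ["scene","side"]:
    im=manip.get_image(n); C=cloud(im); hsv=cv2.cvtColor(im["color"],cv2.COLOR_RGB2HSV)
    print(n)
    Z=C[...,2]
    pts={"scene":[(161,202),(147,266),(215,262),(195,230),(235,302),(303,163),(323,125),(360,160),(300,282),(150,310),(230,275),(205,275)],
     "side":[(208,292),(298,314),(300,256),(258,268),(345,247),(241,154),(167,155),(215,148),(325,212),(364,300),(310,268)]}[n]
    for p in pts: print(p, depth(im,[p])[0].round(3), im["color"][p[1],p[0]])
    big=cv2.resize(im["color"][:,:,::-1],None,fx=1,fy=1)
    if n=="scene": c=big[130:330,100:360]; cv2.imwrite("pics/sc_crop.png",cv2.resize(c,None,fx=3,fy=3,interpolation=cv2.INTER_CUBIC))
    else: c=big[130:360,150:400]; cv2.imwrite("pics/si_crop.png",cv2.resize(c,None,fx=2.6,fy=2.6,interpolation=cv2.INTER_CUBIC))
    # plate-height mask
    m=((Z>0.005)&(Z<0.012)).astype(np.uint8)
    k,l,st,ce=cv2.connectedComponentsWithStats(m)
    for i in range(1,k):
        if st[i,4]>100: print("plate",st[i],C[l==i].mean(0).round(3))
E
```

```text
scene
(161, 202) [ 0.316 -0.191  0.03 ] [10 12 15]
(147, 266) [ 0.498 -0.348  0.029] [9 7 2]
(215, 262) [ 0.605 -0.183  0.022] [16 13 12]
(195, 230) [ 0.471 -0.163  0.019] [99 80 26]
(235, 302) [ 0.747 -0.218  0.033] [124  86  53]
(303, 163) [0.588 0.163 0.197] [73 43 32]
(323, 125) [0.43  0.425 0.105] [51 34 18]
(360, 160) [0.59  0.467 0.026] [84 84 78]
(300, 282) [ 0.803 -0.027  0.003] [58 58 58]
(150, 310) [ 0.654 -0.416  0.088] [151 153 142]
(230, 275) [ 0.656 -0.168 -0.001] [123 123 118]
(205, 275) [ 0.615 -0.227  0.007] [151 152 143]
plate [170  14  82  35 328] [-0.574  0.619  0.008]
plate [  0  61 127  61 583] [-0.573 -0.211  0.008]
plate [132 133  49  24 274] [ 0.052 -0.072  0.01 ]
plate [ 129  177   66   52 1066] [ 0.303 -0.187  0.009]
plate [ 244  183  114   66 1620] [0.628 0.125 0.007]
plate [190 243  50  42 676] [ 0.601 -0.186  0.008]
plate [134 253  25  31 232] [ 0.488 -0.347  0.008]
plate [307 262  20  17 105] [0.805 0.035 0.01 ]
plate [266 273  45  27 147] [ 0.792 -0.067  0.01 ]
side
(208, 292) [ 0.291 -0.19   0.036] [5 5 5]
(298, 314) [ 0.476 -0.352  0.013] [6 6 7]
(300, 256) [ 0.59  -0.186  0.027] [6 6 6]
(258, 268) [ 0.455 -0.172  0.03 ] [161 148  38]
(345, 247) [ 0.724 -0.228  0.038] [116  75  40]
(241, 154) [0.574 0.16  0.194] [49 26 15]
(167, 155) [0.405 0.424 0.092] [43 22  6]
(215, 148) [0.588 0.403 0.081] [84 78 74]
(325, 212) [ 0.79  -0.041  0.012] [78 76 75]
(364, 300) [ 0.612 -0.438  0.084] [65 63 59]
(310, 268) [ 0.602 -0.225  0.006] [136 133 124]
plate [ 198  185   93   44 1509] [0.551 0.117 0.007]
plate [309 195  32  37 159] [ 0.79  -0.027  0.009]
plate [276 244  48  34 569] [ 0.587 -0.189  0.008]
plate [ 38 264  93  65 959] [ 0.005 -0.059  0.01 ]
plate [ 169  267   78   64 1614] [ 0.284 -0.194  0.009]
plate [277 301  41  28 305] [ 0.475 -0.35   0.007]
```

View pics/sc_crop.png

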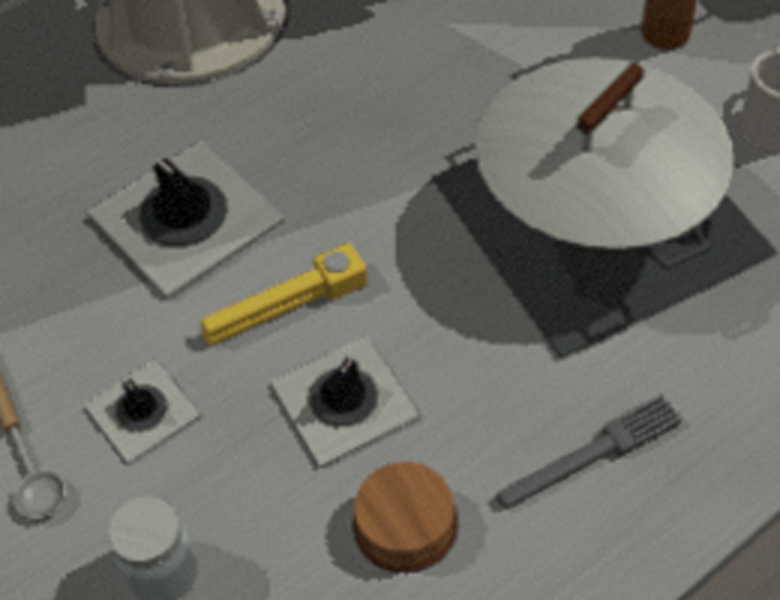

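View pics/si_crop.png

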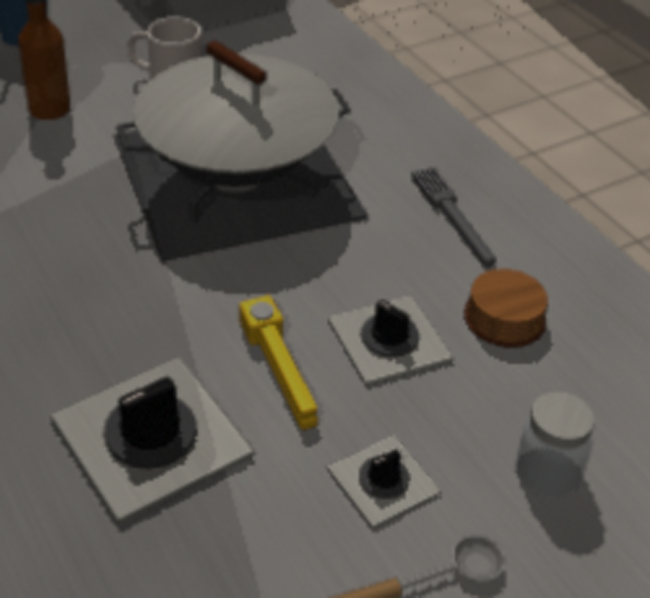

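The middle plate's corners in the scene crop are (272,387), (367,338), (418,412) and (320,465). In the side crop they are (330,318), (412,297), (451,357) and (370,383). I'll cast these onto the plate-top plane. For the lid handle I'll use a colour mask together with the depth map.

```bash
python3 - <<'E'
from h import *
I={n:manip.get_image(n) for n in ["scene","side"]}
f={"scene":lambda p:(np.array(p)+.5)/3-.5+[100,130],"side":lambda p:(np.array(p)+.5)/2.6-.5+[150,130]}
P={"scene":{"mid":[(272,387),(367,338),(418,412),(320,465)],"big":[(88,215),(205,142),(283,217),(168,297)],"small":[(85,410),(153,362),(200,412),(130,460)]},
"side":{"mid":[(330,318),(412,297),(451,357),(370,383)],"big":[(52,420),(180,360),(253,453),(125,517)],"small":[(328,475),(393,437),(440,492),(378,525)]}}
for n in P:
  for k,v in P[n].items():
    q=plane(I[n],f[n](v),0.008)
    e=np.roll(q,-1,0)-q
    print(n,k,q.mean(0).round(4),np.linalg.norm(e,axis=1).round(3),np.degrees(np.arctan2(e[:,1],e[:,0])).round(1))
tri=[("tick?",None)]
for n in I:
    im=I[n];C=cloud(im);hsv=cv2.cvtColor(im["color"],cv2.COLOR_RGB2HSV).astype(int)
    x,y,z=np.moveaxis(C,2,0)
    H=(z>0.165)&(z<0.22)&(abs(x-.57)<.15)&(abs(y-.16)<.15)&((hsv[...,0]<15)|(hsv[...,0]>170))&(hsv[...,1]>90)
    v,u=np.nonzero(H); r=cv2.minAreaRect(np.c_[u,v].astype(np.float32)); print(n,"handle px",H.sum(),r)
    p=C[H]; pt=p[p[:,2]>p[:,2].max()-.01]
    print(" depth mean",p.mean(0).round(3),pt.mean(0).round(3),"z",p[:,2].min(),p[:,2].max())
    print(" pix centroid plane .189:",plane(im,[(u.mean(),v.mean())],.193).round(4))
    L=(z>0.10)&(z<0.165)&(abs(x-.57)<.2)&(abs(y-.16)<.2)&(hsv[...,1]<60)&(hsv[...,2]>70)
    p=C[L]; print(" lid pts",len(p),p.min(0).round(3),p.max(0).round(3))
    # knob: dark in box
    K=(z>0.03)&(z<0.07)&(abs(x-.6)<.06)&(abs(y+.185)<.06)&(hsv[...,2]<60)
    p=C[K]; print(" knob",len(p),p.mean(0).round(4),p[:,2].max()); 
E
```

```text
scene mid [ 0.5989 -0.1815  0.008 ] [0.109 0.102 0.109 0.102] [ 83.8  -7.3 -96.4 172.8]
scene big [ 0.297  -0.1815  0.008 ] [0.162 0.153 0.157 0.156] [  94.5    3.   -84.5 -175. ]
scene small [ 0.4852 -0.3455  0.008 ] [0.083 0.08  0.082 0.077] [  94.8    5.   -87.4 -174.1]
side mid [ 0.5934 -0.1841  0.008 ] [0.107 0.104 0.103 0.109] [ -8.7 -99.  174.1  83. ]
side big [ 0.2932 -0.1842  0.008 ] [0.158 0.154 0.148 0.151] [   5.2  -85.9 -176.2   97.7]
side small [ 0.4762 -0.3505  0.008 ] [0.086 0.081 0.077 0.076] [   6.3  -87.9 -177.7   99.3]
scene handle px 147 ((303.0000305175781, 162.5), (4.949747085571289, 27.577163696289062), 45.0)
 depth mean [0.584 0.167 0.195] [0.584 0.167 0.195] z 0.18311571372377866 0.19985414871374751
 pix centroid plane .189: [[0.5831 0.1674 0.193 ]]
 lid pts 4041 [0.427 0.039 0.101] [0.713 0.306 0.163]
 knob 86 [ 0.601  -0.1841  0.0445] 0.053834841343551654
side handle px 130 ((240.1923065185547, 153.4615478515625), (25.238859176635742, 5.547001838684082), 33.690067291259766)
 depth mean [0.575 0.168 0.193] [0.575 0.169 0.195] z 0.1818607021153682 0.19951103887036747
 pix centroid plane .189: [[0.5745 0.1672 0.193 ]]
 lid pts 2666 [0.432 0.039 0.1  ] [0.73  0.306 0.164]
 knob 90 [ 0.5911 -0.1855  0.0432] 0.05385127675658763
```

The middle plate measures about 107 mm, at roughly (0.596, -0.183), and it sits between the crusher and the coasters, so it is the right one. Now I'll write a move calculator and go above the knob for a wrist view.

```bash
cat > mv.py <<'E'
import sys
from h import *
def go(x,y,z,s=None):
    s=s or manip.observe(); M=R.from_quat(s["ee_rot"]).as_matrix()
    d=M.T@(np.array([x,y,z])-s["tcp_pos"])
    print("t",round(s["time_s"],2),"tcp",s["tcp_pos"].round(4),"yawx",np.degrees(np.arctan2(M[1,0],M[0,0])).round(2),"zt",M[:,2].round(4),"q",s["qpos"].round(3))
    print("shift",d.round(4),"F",s["wrist_force"].round(2),"T",s["wrist_torque"].round(3),"gap",s["finger_gap"])
if __name__=="__main__": go(*map(float,sys.argv[1:4]))
E
python3 mv.py 0.596 -0.183 0.35
```

```text
t 0.35 tcp [0.2142 0.5871 0.2144] yawx 159.96 zt [-1.e-04 -3.e-04 -1.e+00] q [ 1.219  0.353  1.634 -0.     1.155 -0.002]
shift [-0.6226 -0.5926 -0.1354] F [ 0.22 -0.99 -0.32] T [-0.033 -0.042  0.03 ] gap 0.09209394009130281
```

Call:
{"name": "arm_command", "arguments": {
  "plan": "1 0 0 -0.14 0;1 0 0 -0.14 0;1 0 0 -0.14 0;1 0 0 -0.14 0"
}}

```text
time_s: 0.68
tcp_pos: [0.2148, 0.5889, 0.3612]
ee_rot: [0.174, 0.985, 0.004, 0.001]
wrist_force: [0.9, 0.1, 0.4]
finger_gap: 0.0918
```

Call:
{"name": "arm_command", "arguments": {
  "plan": "1 -0.62 -0.59 0 0;1 -0.62 -0.59 0 0;1 -0.62 -0.59 0 0;1 -0.62 -0.59 0 0;1 -0.62 -0.59 0 0"
}}

```text
time_s: 1.1
tcp_pos: [0.3071, 0.3987, 0.3546]
ee_rot: [0.174, 0.985, 0.0, 0.0]
wrist_force: [1.1, 0.4, 0.9]
finger_gap: 0.0924
```

```bash
python3 mv.py 0.596 -0.183 0.35
```

```text
t 1.1 tcp [0.3071 0.3987 0.3546] yawx 160.0 zt [ 3.e-04  2.e-04 -1.e+00] q [ 0.912  0.049  1.705 -0.     1.388 -0.31 ]
shift [-0.4705 -0.4478  0.0046] F [1.08 0.38 0.86] T [-0.053 -0.017  0.003] gap 0.09235129561491258
```

Call:
{"name": "arm_command", "arguments": {
  "plan": "1 -0.46 -0.44 0 0;1 -0.46 -0.44 0 0;1 -0.46 -0.44 0 0;1 -0.46 -0.44 0 0;1 -0.46 -0.44 0 0"
}}

```text
time_s: 1.52
tcp_pos: [0.3992, 0.2118, 0.3549]
ee_rot: [0.174, 0.985, 0.0, 0.0]
wrist_force: [0.5, 0.1, 0.6]
finger_gap: 0.0919
```

Call:
{"name": "arm_command", "arguments": {
  "plan": "1 -0.32 -0.3 0 0;1 -0.32 -0.3 0 0;1 -0.32 -0.3 0 0;1 -0.32 -0.3 0 0;1 -0.32 -0.3 0 0"
}}

```text
time_s: 1.93
tcp_pos: [0.4933, 0.0256, 0.3549]
ee_rot: [0.174, 0.985, 0.0, 0.0]
wrist_force: [0.5, 0.8, 0.8]
finger_gap: 0.092
```

```bash
python3 mv.py 0.596 -0.183 0.25
```

```text
t 1.93 tcp [0.4933 0.0256 0.3549] yawx 159.95 zt [ 8.e-04  1.e-04 -1.e+00] q [ 0.049  0.032  1.722  0.     1.387 -1.172]
shift [-0.168  -0.1607  0.1049] F [0.51 0.83 0.84] T [ 0.035 -0.047 -0.009] gap 0.09201991246456806
```

Call:
{"name": "arm_command", "arguments": {
  "plan": "1 -0.16 -0.15 0.03 0;1 -0.16 -0.15 0.06 0;1 -0.16 -0.15 0.1 0;1 -0.16 -0.15 0.1 0;1 -0.16 -0.15 0.1 0"
}}

```text
time_s: 2.35
tcp_pos: [0.5784, -0.1426, 0.2722]
ee_rot: [0.174, 0.985, 0.0, 0.0]
wrist_force: [1.0, 0.8, -1.4]
finger_gap: 0.0921
```

Call:
{"name": "arm_command", "arguments": {
  "plan": "1 0 0 0 0;1 0 0 0 0;1 0 0 0 0"
}}

```text
time_s: 2.6
tcp_pos: [0.5776, -0.1404, 0.273]
ee_rot: [0.174, 0.985, 0.0, -0.0]
wrist_force: [0.8, -0.4, -0.2]
finger_gap: 0.092
```

```bash
python3 - <<'E'
from h import *
s=manip.observe(); im=manip.get_image("wrist"); cv2.imwrite("pics/w1.png",im["color"][:,:,::-1])
print(s["tcp_pos"])
np.savez("/tmp/w1.npz",**{k:im[k] for k in im},**s)
E
python3 mv.py 0.596 -0.183 0.25
```

```text
[ 0.57762182 -0.14035665  0.27298002]
t 2.65 tcp [ 0.5778 -0.1399  0.2736] yawx 159.97 zt [ 7.e-04  2.e-04 -1.e+00] q [-0.24   0.255  1.635  0.     1.251 -1.462]
shift [-0.0318 -0.0342  0.0236] F [-0.14  0.51  0.16] T [ 0.056  0.005 -0.03 ] gap 0.09199463041570224
```

View pics/w1.png

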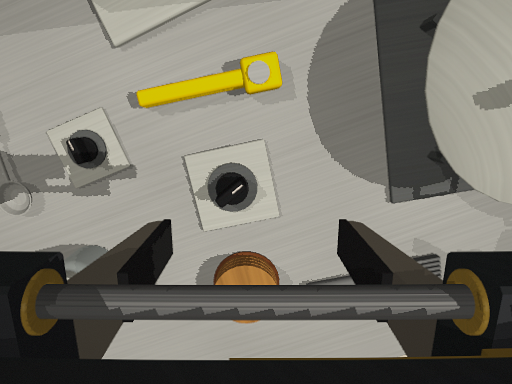

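The wrist view shows the middle plate with corners near (183,156), (266,140), (280,214) and (203,231). The knob is at about (232,188), and the tick is on the upper-right half of the bar. I'll zoom in and fit the bar.

```bash
python3 - <<'E'
from h import *
d=np.load("/tmp/w1.npz"); im=dict(d); s=dict(d); c=im["color"]
cv2.imwrite("pics/w1z.png",cv2.resize(c[130:240,170:290,::-1],None,fx=6,fy=5,interpolation=cv2.INTER_NEAREST) if 0 else cv2.resize(c[135:235,175:290,::-1],None,fx=6,fy=6,interpolation=cv2.INTER_NEAREST))
C=cloud(im,s); 
K=(abs(C[...,0]-.596)<.05)&(abs(C[...,1]+.183)<.05)&(C[...,2]>.046)&(C[...,2]<.06)
p=C[K];print(K.sum(),p.mean(0),p.max(0),p.min(0))
r=cv2.minAreaRect((p[:,:2]*1000).astype(np.float32));print(r)
v,u=np.nonzero(K);q=plane(im,np.c_[u,v],.052,s)
print(cv2.minAreaRect((q[:,:2]*1000).astype(np.float32)), q.mean(0))
w,V=np.linalg.eigh(np.cov(q[:,:2].T)); print(np.degrees(np.arctan2(V[1,1],V[0,1])),np.sqrt(w*12)*1000)
print("plate",plane(im,[(183,156),(266,140),(280,214),(203,231)],.008,s).mean(0))
print("tick",plane(im,[(237,188)],.052,s))
E
```

```text
379 [ 0.59296639 -0.17758272  0.05268301] [ 0.60566475 -0.15709721  0.055438  ] [ 0.58134318 -0.19923937  0.04610857]
((593.7698974609375, -177.9908905029297), (14.31364631652832, 41.70552444458008), 19.761890411376953)
((593.0742797851562, -177.69534301757812), (14.351091384887695, 42.02870178222656), 19.15911865234375) [ 0.59310605 -0.17769065  0.052     ]
109.19925724152056 [14.27208688 41.53699425]
plate [ 0.59407502 -0.17735155  0.008     ]
tick [[ 0.58988503 -0.16737742  0.052     ]]
```

View pics/w1z.png

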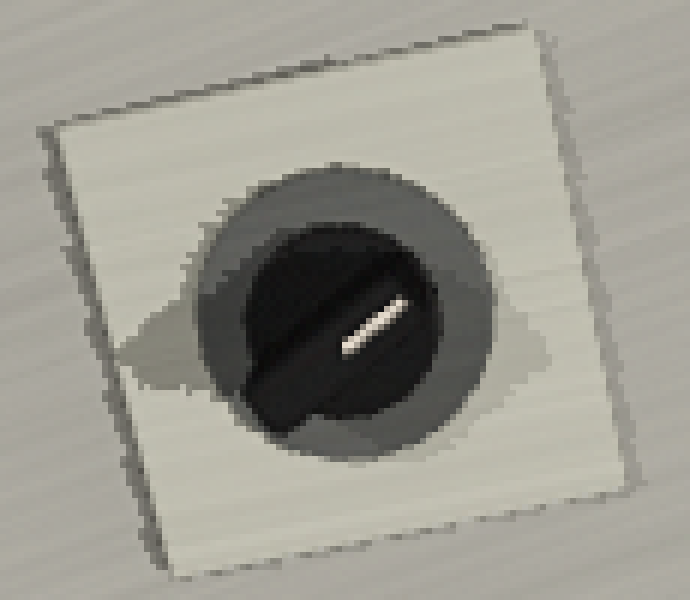

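The bar centre is about (0.5933, -0.1777), with its axis at 109.2° and the plate centre agreeing. The fixed cameras read y about 5 mm lower, so I'll check again once I'm close.

```bash
python3 mv.py 0.5935 -0.178 0.13
```

```text
t 2.65 tcp [ 0.5778 -0.1399  0.2736] yawx 159.97 zt [ 7.e-04  2.e-04 -1.e+00] q [-0.24   0.255  1.635  0.     1.251 -1.462]
shift [-0.0277 -0.0305  0.1436] F [-0.14  0.51  0.16] T [ 0.056  0.005 -0.03 ] gap 0.09199463041570224
```

Call:
{"name": "arm_command", "arguments": {
  "plan": "0 -0.028 -0.03 0.03 0.12;0 -0.028 -0.03 0.06 0.24;0 -0.028 -0.03 0.09 0.36;0 -0.028 -0.03 0.12 0.48;0 -0.028 -0.03 0.143 0.6"
}}

```text
time_s: 3.07
tcp_pos: [0.5936, -0.1771, 0.1292]
ee_rot: [0.459, 0.888, 0.0, 0.0]
wrist_force: [-0.5, -0.4, -0.3]
finger_gap: 0.0606
```

Call:
{"name": "arm_command", "arguments": {
  "plan": "0 0 0 0 0.12;0 0 0 0 0.24;0 0 0 0 0.286;0 0 0 0 0.286;0 0 0 0 0.286"
}}

```text
time_s: 3.48
tcp_pos: [0.5944, -0.1775, 0.1312]
ee_rot: [0.578, 0.816, 0.0, 0.001]
wrist_force: [-0.4, -0.2, 0.5]
finger_gap: 0.0459
```

```bash
python3 mv.py 0.5935 -0.178 0.13;  python3 - <<'E'
from h import *
s=manip.observe(); im=manip.get_image("wrist"); cv2.imwrite("pics/w2.png",im["color"][:,:,::-1])
np.savez("/tmp/w2.npz",**im,**s)
C=cloud(im,s)
K=(abs(C[...,0]-.596)<.05)&(abs(C[...,1]+.183)<.05)&(C[...,2]>.046)&(C[...,2]<.06)
v,u=np.nonzero(K);q=plane(im,np.c_[u,v],.052,s)
print(K.sum(),cv2.minAreaRect((q[:,:2]*1000).astype(np.float32)), q.mean(0))
M=R.from_quat(s["ee_rot"]).as_matrix()
print("tool-frame",((q.mean(0)-s["tcp_pos"])@M))
E
```

```text
t 3.48 tcp [ 0.5944 -0.1775  0.1312] yawx 109.39 zt [ 1.8e-03 -4.0e-04 -1.0e+00] q [-0.293  0.432  1.717  0.     0.99  -0.631]
shift [-0.0002 -0.0011  0.0012] F [-0.39 -0.24  0.48] T [-0.076  0.022  0.034] gap 0.045901963297360515
859 ((593.7489013671875, -177.0202178955078), (13.28116512298584, 41.82725524902344), 19.089345932006836) [ 0.59348757 -0.17706927  0.052     ]
tool-frame [ 0.00076418 -0.0008971   0.07921284]
```

View pics/w2.png

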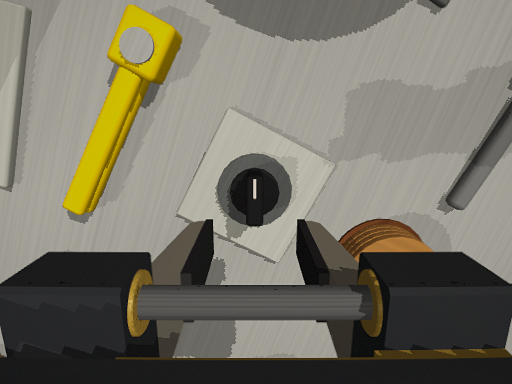

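The bar lies upright in the image at (254,190), centred between the fingers, and the crusher and coasters are well clear. I'll descend to TCP z ≈ 0.027 and then close.

Call:
{"name": "arm_command", "arguments": {
  "plan": "0 0 -0.001 0.03 0;0 0 -0.001 0.06 0;0 0 -0.001 0.08 0;0 0 -0.001 0.095 0;0 0 -0.001 0.103 0"
}}

```text
time_s: 3.95
tcp_pos: [0.592, -0.1781, 0.0254]
ee_rot: [0.579, 0.816, -0.0, -0.001]
wrist_force: [-0.0, 0.2, 0.3]
finger_gap: 0.0462
```

Call:
{"name": "arm_command", "arguments": {
  "plan": "-0.5 0 0 0 0;-1 0 0 0 0;-1 0 0 0 0;-1 0 0 0 0;-1 0 0 0 0"
}}

```text
time_s: 4.37
tcp_pos: [0.5941, -0.1789, 0.0281]
ee_rot: [0.579, 0.815, 0.001, 0.001]
wrist_force: [13.4, 7.6, -0.1]
finger_gap: 0.0147
```

Call:
{"name": "arm_command", "arguments": {
  "plan": "-1 0 0 0 0;-1 0 0 0 0;-1 0 0 0 0;-1 0 0 0 0;-1 0 0 0 0"
}}

```text
time_s: 4.78
tcp_pos: [0.5947, -0.1787, 0.0281]
ee_rot: [0.579, 0.815, 0.001, 0.001]
wrist_force: [4.4, 3.3, 4.9]
finger_gap: 0.0137
```

```bash
python3 mv.py 0.5935 -0.178 0.027
```

```text
t 4.78 tcp [ 0.5947 -0.1787  0.0281] yawx 109.19 zt [ 3.4e-03 -4.0e-04 -1.0e+00] q [-2.950e-01  5.670e-01  1.773e+00  1.000e-03  7.990e-01 -6.300e-01]
shift [ 0.0011 -0.0009  0.0011] F [4.42 3.29 4.93] T [ 0.482 -0.618  0.044] gap 0.013676927246113569
```

The bar is gripped, with a gap of 13.7 mm. Now I'll turn clockwise and watch the torque.

Call:
{"name": "arm_command", "arguments": {
  "plan": "-1 0 0 0 0.08;-1 0 0 0 0.16;-1 0 0 0 0.24;-1 0 0 0 0.32;-1 0 0 0 0.4"
}}

```text
time_s: 5.2
tcp_pos: [0.5947, -0.1787, 0.0281]
ee_rot: [0.731, 0.682, 0.001, 0.001]
wrist_force: [4.9, 3.1, 4.7]
finger_gap: 0.0138
```

```bash
python3 mv.py 0.5935 -0.178 0.027
```

```text
t 5.2 tcp [ 0.5947 -0.1787  0.0281] yawx 86.05 zt [ 3.5e-03 -4.0e-04 -1.0e+00] q [-2.950e-01  5.670e-01  1.773e+00  1.000e-03  7.990e-01 -2.260e-01]
shift [ 0.0006 -0.0013  0.0011] F [4.92 3.12 4.66] T [ 0.529 -0.669  0.105] gap 0.01382304574447001
```

Call:
{"name": "arm_command", "arguments": {
  "plan": "-1 0 0 0 0.06;-1 0 0 0 0.12;-1 0 0 0 0.18;-1 0 0 0 0.18"
}}

```text
time_s: 5.53
tcp_pos: [0.5948, -0.1787, 0.0281]
ee_rot: [0.789, 0.614, 0.001, 0.001]
wrist_force: [4.6, 3.7, 4.8]
finger_gap: 0.0138
```

```bash
python3 mv.py 0.5935 -0.178 0.027
```

```text
t 5.53 tcp [ 0.5948 -0.1787  0.0281] yawx 75.74 zt [ 3.7e-03 -4.0e-04 -1.0e+00] q [-2.950e-01  5.670e-01  1.772e+00  1.000e-03  7.980e-01 -4.600e-02]
shift [ 0.0004 -0.0014  0.0011] F [4.56 3.67 4.81] T [ 0.529 -0.624 -0.042] gap 0.013791933707043867
```

Turned 0.58 rad so far with no stop felt. I'll go on in smaller steps.

Call:
{"name": "arm_command", "arguments": {
  "plan": "-1 0 0 0 0.05;-1 0 0 0 0.1;-1 0 0 0 0.15;-1 0 0 0 0.15"
}}

```text
time_s: 5.87
tcp_pos: [0.5949, -0.1787, 0.0281]
ee_rot: [0.833, 0.553, 0.001, 0.001]
wrist_force: [5.2, 3.4, 4.0]
finger_gap: 0.0137
```

```bash
python3 mv.py 0.5935 -0.178 0.027
```

```text
t 5.87 tcp [ 0.5949 -0.1787  0.0281] yawx 67.18 zt [ 3.7e-03 -4.0e-04 -1.0e+00] q [-2.950e-01  5.670e-01  1.772e+00  1.000e-03  7.980e-01  1.030e-01]
shift [ 0.0001 -0.0015  0.0011] F [5.16 3.37 3.98] T [ 0.543 -0.671 -0.034] gap 0.013686595593046287
```

Call:
{"name": "arm_command", "arguments": {
  "plan": "-1 0 0 0 0.05;-1 0 0 0 0.1;-1 0 0 0 0.15;-1 0 0 0 0.15"
}}

```text
time_s: 6.2
tcp_pos: [0.5949, -0.1787, 0.0281]
ee_rot: [0.872, 0.489, 0.002, 0.001]
wrist_force: [5.3, 2.6, 3.4]
finger_gap: 0.014
```

```bash
python3 mv.py 0.5935 -0.178 0.027
```

```text
t 6.2 tcp [ 0.5949 -0.1787  0.0281] yawx 58.59 zt [ 3.8e-03 -4.0e-04 -1.0e+00] q [-2.950e-01  5.670e-01  1.772e+00  1.000e-03  7.980e-01  2.530e-01]
shift [-0.0001 -0.0016  0.0011] F [5.27 2.63 3.37] T [ 0.543 -0.693 -0.101] gap 0.013992918306190883
```

Call:
{"name": "arm_command", "arguments": {
  "plan": "-1 0 0 0 0.05;-1 0 0 0 0.1;-1 0 0 0 0.1;-1 0 0 0 0.1"
}}

```text
time_s: 6.53
tcp_pos: [0.5949, -0.1787, 0.0281]
ee_rot: [0.895, 0.446, 0.002, 0.001]
wrist_force: [5.7, 2.6, 3.4]
finger_gap: 0.0137
```

```bash
python3 mv.py 0.5935 -0.178 0.027
```

```text
t 6.53 tcp [ 0.5949 -0.1787  0.0281] yawx 53.01 zt [ 3.9e-03 -4.0e-04 -1.0e+00] q [-2.950e-01  5.670e-01  1.772e+00  1.000e-03  7.980e-01  3.500e-01]
shift [-0.0003 -0.0016  0.0011] F [5.66 2.57 3.38] T [ 0.538 -0.694 -0.032] gap 0.01371999275750133
```

Call:
{"name": "arm_command", "arguments": {
  "plan": "-1 0 0 0 0.05;-1 0 0 0 0.1;-1 0 0 0 0.1;-1 0 0 0 0.1"
}}

```text
time_s: 6.87
tcp_pos: [0.5949, -0.1788, 0.0281]
ee_rot: [0.916, 0.401, 0.002, 0.001]
wrist_force: [5.9, 3.4, 3.2]
finger_gap: 0.0139
```

```bash
python3 mv.py 0.5935 -0.178 0.027
```

```text
t 6.87 tcp [ 0.5949 -0.1788  0.0281] yawx 47.28 zt [ 3.9e-03 -5.0e-04 -1.0e+00] q [-2.950e-01  5.670e-01  1.772e+00  1.000e-03  7.980e-01  4.500e-01]
shift [-0.0004 -0.0016  0.0011] F [5.94 3.42 3.25] T [ 0.524 -0.668 -0.052] gap 0.013868934145263604
```

Call:
{"name": "arm_command", "arguments": {
  "plan": "-1 0 0 0 0.05;-1 0 0 0 0.1;-1 0 0 0 0.1;-1 0 0 0 0.1"
}}

```text
time_s: 7.2
tcp_pos: [0.5949, -0.1789, 0.0281]
ee_rot: [0.935, 0.356, 0.002, 0.001]
wrist_force: [4.8, 3.1, 3.8]
finger_gap: 0.0145
```

```bash
python3 mv.py 0.5935 -0.178 0.027
```

```text
t 7.2 tcp [ 0.5949 -0.1789  0.0281] yawx 41.66 zt [ 0.0038 -0.001  -1.    ] q [-0.295  0.567  1.772  0.     0.798  0.549]
shift [-0.0005 -0.0016  0.0011] F [4.77 3.05 3.82] T [ 0.53  -0.733  0.765] gap 0.014472919931003072
```

Call:
{"name": "arm_command", "arguments": {
  "plan": "-1 0 0 0 0.05;-1 0 0 0 0.1;-1 0 0 0 0.1;-1 0 0 0 0.1"
}}

```text
time_s: 7.53
tcp_pos: [0.5944, -0.1793, 0.0281]
ee_rot: [0.951, 0.309, 0.001, 0.001]
wrist_force: [3.2, 0.1, 6.7]
finger_gap: 0.0159
```

```bash
python3 mv.py 0.5935 -0.178 0.027
```

```text
t 7.53 tcp [ 0.5944 -0.1793  0.0281] yawx 35.99 zt [ 0.003  -0.0016 -1.    ] q [-2.950e-01  5.670e-01  1.773e+00 -1.000e-03  7.990e-01  6.480e-01]
shift [ 0.     -0.0016  0.0011] F [3.19 0.05 6.74] T [-0.025 -0.44   0.896] gap 0.015866797378305864
```

Tz rose suddenly, from about -0.05 to 0.77 and then 0.90 N m, and the gap widened from 13.9 to 15.9 mm, so the knob is on its stop. I'll hold there briefly, then release and rise straight up.

Call:
{"name": "arm_command", "arguments": {
  "plan": "-1 0 0 0 0;-1 0 0 0 0;-1 0 0 0 0;-1 0 0 0 0;-1 0 0 0 0"
}}

```text
time_s: 7.95
tcp_pos: [0.5944, -0.1793, 0.0281]
ee_rot: [0.951, 0.309, 0.001, 0.001]
wrist_force: [3.2, -0.0, 5.5]
finger_gap: 0.0162
```

Call:
{"name": "arm_command", "arguments": {
  "plan": "0 0 0 0 0;0 0 0 0 0;0 0 0 0 0;0 0 0 0 0;0 0 0 0 0"
}}

```text
time_s: 8.37
tcp_pos: [0.5923, -0.1786, 0.0265]
ee_rot: [0.951, 0.308, -0.0, -0.0]
wrist_force: [0.8, 0.2, 1.0]
finger_gap: 0.0453
```

Call:
{"name": "arm_command", "arguments": {
  "plan": "0 0 0 -0.02 0;0 0 0 -0.05 0;0 0 0 -0.08 0;0 0 0 -0.11 0;0 0 0 -0.11 0"
}}

```text
time_s: 8.78
tcp_pos: [0.596, -0.1797, 0.1427]
ee_rot: [0.951, 0.308, 0.003, 0.002]
wrist_force: [1.5, -1.1, -0.5]
finger_gap: 0.0462
```

```bash
python3 mv.py 0.5935 -0.178 0.027;  python3 - <<'E'
from h import *
s=manip.observe(); im=manip.get_image("wrist"); cv2.imwrite("pics/w3.png",im["color"][:,:,::-1])
C=cloud(im,s)
K=(abs(C[...,0]-.596)<.05)&(abs(C[...,1]+.183)<.05)&(C[...,2]>.046)&(C[...,2]<.06)
v,u=np.nonzero(K);q=plane(im,np.c_[u,v],.052,s)
w,V=np.linalg.eigh(np.cov(q[:,:2].T)); print(np.degrees(np.arctan2(V[1,1],V[0,1])),np.sqrt(w*12)*1000)
print(K.sum(),cv2.minAreaRect((q[:,:2]*1000).astype(np.float32)), q.mean(0))
E
```

```text
t 8.78 tcp [ 0.596  -0.1797  0.1427] yawx 35.86 zt [ 0.0077 -0.0023 -1.    ] q [-0.295  0.419  1.709 -0.     1.006  0.65 ]
shift [-0.0016 -0.0036  0.1157] F [ 1.51 -1.1  -0.45] T [-0.057  0.11  -0.054] gap 0.04623146248170203
45.57257228584579 [13.73705214 41.30939666]
817 ((594.7468872070312, -177.61016845703125), (42.185855865478516, 13.936689376831055), 45.74092102050781) [ 0.59494561 -0.17745625  0.052     ]
```

View pics/w3.png

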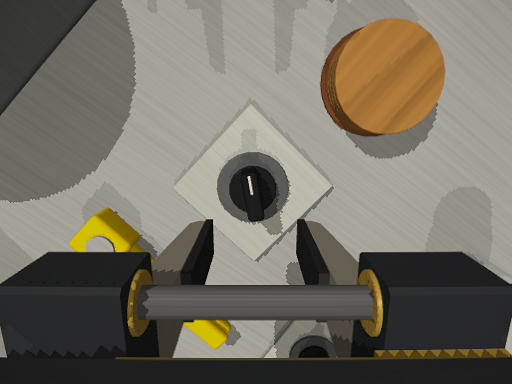

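The released bar sits at 45.6°. It turned 1.11 rad and matches the tool angle at which the torque rose (between 47.3° and 41.7°), so it stayed on the stop. The coasters and crusher haven't moved. Now I'll rise and go over the lid.

Call:
{"name": "arm_command", "arguments": {
  "plan": "1 0 0 -0.04 0;1 0 0 -0.08 0;1 0 0 -0.12 0;1 0 0 -0.16 0;1 0 0 -0.2 0"
}}

```text
time_s: 9.25
tcp_pos: [0.5921, -0.1785, 0.3373]
ee_rot: [0.951, 0.308, -0.001, -0.001]
wrist_force: [-0.1, 0.1, -0.3]
finger_gap: 0.0774
```

```bash
python3 mv.py 0.58 0.14 0.35
```

```text
t 9.25 tcp [ 0.5921 -0.1785  0.3373] yawx 35.85 zt [-2.1e-03  6.0e-04 -1.0e+00] q [-0.295  0.256  1.497 -0.     1.391  0.65 ]
shift [ 0.1768 -0.2653 -0.0125] F [-0.11  0.11 -0.26] T [-0.062  0.148 -0.007] gap 0.07735610392276564
```

Call:
{"name": "arm_command", "arguments": {
  "plan": "1 0.176 -0.265 -0.01 0;1 0.176 -0.265 -0.01 0;1 0.176 -0.265 -0.01 0;1 0.176 -0.265 -0.01 0;1 0.176 -0.265 -0.01 0"
}}

```text
time_s: 9.67
tcp_pos: [0.5838, 0.031, 0.3421]
ee_rot: [0.952, 0.308, -0.001, -0.0]
wrist_force: [0.3, -0.0, -0.6]
finger_gap: 0.0917
```

```bash
python3 mv.py 0.58 0.14 0.35
```

```text
t 9.67 tcp [0.5838 0.031  0.3421] yawx 35.82 zt [-1.9e-03 -1.0e-04 -1.0e+00] q [0.05  0.196 1.563 0.    1.385 0.996]
shift [ 0.0607 -0.0906 -0.0079] F [ 0.32 -0.03 -0.56] T [-0.064  0.064 -0.026] gap 0.09173859511423363
```

Call:
{"name": "arm_command", "arguments": {
  "plan": "1 0.06 -0.09 -0.01 0;1 0.06 -0.09 -0.01 0;1 0.06 -0.09 -0.01 0;1 0.06 -0.09 -0.01 0;1 0.06 -0.09 -0.01 0"
}}

```text
time_s: 10.08
tcp_pos: [0.58, 0.1385, 0.352]
ee_rot: [0.951, 0.309, -0.001, 0.0]
wrist_force: [0.4, -1.1, 0.7]
finger_gap: 0.0919
```

```bash
python3 mv.py 0.58 0.14 0.35;  python3 - <<'E'
from h import *
s=manip.observe(); im=manip.get_image("wrist"); cv2.imwrite("pics/w4.png",im["color"][:,:,::-1])
np.savez("/tmp/w4.npz",**im,**s)
C=cloud(im,s); hsv=cv2.cvtColor(im["color"],cv2.COLOR_RGB2HSV)
K=(abs(C[...,0]-.58)<.08)&(abs(C[...,1]-.167)<.08)&(C[...,2]>.188)&(C[...,2]<.21)
v,u=np.nonzero(K);q=plane(im,np.c_[u,v],.198,s)
print(K.sum(),u.mean(),v.mean(),C[K].mean(0))
w,V=np.linalg.eigh(np.cov(q[:,:2].T)); print(np.degrees(np.arctan2(V[1,1],V[0,1])),np.sqrt(w*12)*1000)
print(cv2.minAreaRect((q[:,:2]*1000).astype(np.float32)), q.mean(0))
E
```

```text
t 10.08 tcp [0.58   0.1385 0.352 ] yawx 36.01 zt [-1.9e-03 -7.0e-04 -1.0e+00] q [ 0.232  0.211  1.523 -0.     1.41   1.174]
shift [ 0.0008 -0.0012  0.002 ] F [ 0.4  -1.11  0.74] T [-0.071  0.126  0.035] gap 0.09188960358246527
1867 223.97911087305837 159.47241564006427 [0.57895386 0.17659991 0.19805269]
103.28700517836336 [ 18.38158542 101.09353364]
((579.0921630859375, 175.96961975097656), (18.671607971191406, 102.89177703857422), 13.273521423339844) [0.57893363 0.17659559 0.198     ]
```

View pics/w4.png

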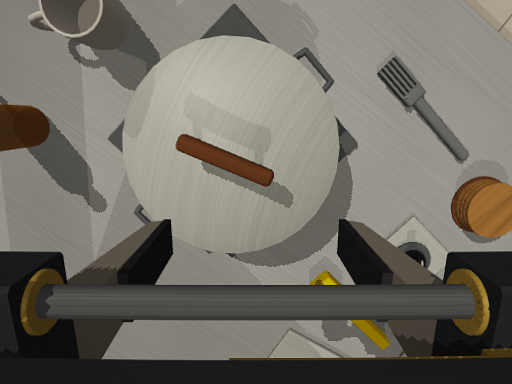

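The handle shows at (224,159) in the wrist view, which gives centre (0.579, 0.1763), axis 103.3° and top at z = 0.198. I'll align the tool above it and check again.

```bash
python3 mv.py 0.579 0.1763 0.28
```

```text
t 10.13 tcp [0.5801 0.1373 0.3521] yawx 35.92 zt [-0.002 -0.001 -1.   ] q [ 2.300e-01  2.110e-01  1.524e+00 -1.000e-03  1.410e+00  1.174e+00]
shift [ 0.0221 -0.0322  0.0721] F [ 0.98  0.2  -0.16] T [-0.042  0.154  0.048] gap 0.0920196226389394
```

Call:
{"name": "arm_command", "arguments": {
  "plan": "1 0.02 -0.03 0 -0.12;1 0.02 -0.03 0 -0.24;1 0.02 -0.03 0 -0.36;1 0.02 -0.03 0 -0.48;1 0.02 -0.03 0 -0.6"
}}

```text
time_s: 10.55
tcp_pos: [0.5793, 0.1717, 0.3525]
ee_rot: [0.817, 0.577, -0.001, 0.0]
wrist_force: [-0.1, 0.3, 0.0]
finger_gap: 0.0916
```

Call:
{"name": "arm_command", "arguments": {
  "plan": "1 0 0 0 -0.12;1 0 0 0 -0.24;1 0 0 0 -0.36;1 0 0 0 -0.48;1 0 0 0 -0.575"
}}

```text
time_s: 10.97
tcp_pos: [0.5793, 0.1714, 0.3526]
ee_rot: [0.62, 0.785, -0.001, -0.0]
wrist_force: [0.5, 1.2, 0.4]
finger_gap: 0.0917
```

Call:
{"name": "arm_command", "arguments": {
  "plan": "0.5 0 0 0 0;0.5 0 0 0 0;0.5 0 0 0 0"
}}

```text
time_s: 11.22
tcp_pos: [0.5793, 0.1725, 0.353]
ee_rot: [0.623, 0.782, -0.0, -0.0]
wrist_force: [0.4, 0.3, -0.3]
finger_gap: 0.074
```

```bash
cat > hl.py <<'E'
import sys
from h import *
s=manip.observe(); im=manip.get_image("wrist"); cv2.imwrite("pics/%s.png"%sys.argv[1],im["color"][:,:,::-1])
C=cloud(im,s)
K=(abs(C[...,0]-.58)<.08)&(abs(C[...,1]-.175)<.08)&(C[...,2]>.188)&(C[...,2]<.21)
v,u=np.nonzero(K);q=plane(im,np.c_[u,v],.198,s)
w,V=np.linalg.eigh(np.cov(q[:,:2].T)); print(np.degrees(np.arctan2(V[1,1],V[0,1])),np.sqrt(w*12)*1000)
r=cv2.minAreaRect((q[:,:2]*1000).astype(np.float32)); print(r)
M=R.from_quat(s["ee_rot"]).as_matrix(); c=np.r_[np.array(r[0])/1000,.198]
print("tool-frame",((c-s["tcp_pos"])@M), np.ptp((q-s["tcp_pos"])@M,axis=0))
E
python3 mv.py 0.579 0.1763 0.27; python3 hl.py w5
```

```text
t 11.22 tcp [0.5793 0.1725 0.353 ] yawx 102.92 zt [-6.e-04 -3.e-04 -1.e+00] q [ 0.287  0.223  1.506 -0.     1.413  0.061]
shift [0.0038 0.0006 0.083 ] F [ 0.4   0.26 -0.27] T [-0.098  0.045  0.074] gap 0.07403937889302559
103.42036028940659 [ 17.67728384 101.28238081]
((577.4535522460938, 176.85617065429688), (17.36743927001953, 102.18490600585938), 13.325050354003906)
tool-frame [ 0.00473651 -0.00070573  0.15502964] [1.02143774e-01 1.76450574e-02 2.98215052e-05]
```

View pics/w5.png

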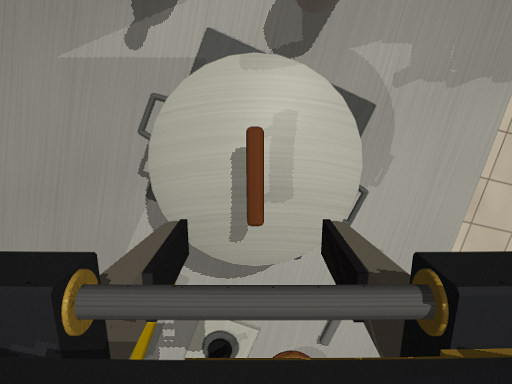

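The handle is vertical in the image at x≈255, centred between the fingers, with a small remaining x offset of 4.5 mm. I'll descend to TCP z ≈ 0.170.

Call:
{"name": "arm_command", "arguments": {
  "plan": "0.2 0.0045 -0.0005 0.03 -0.008;0.2 0.0045 -0.0005 0.06 -0.008;0.2 0.0045 -0.0005 0.09 -0.008;0.2 0.0045 -0.0005 0.11 -0.008;0.2 0.0045 -0.0005 0.12 -0.008"
}}

```text
time_s: 11.68
tcp_pos: [0.5762, 0.1771, 0.2303]
ee_rot: [0.619, 0.785, -0.002, -0.001]
wrist_force: [-1.2, 0.0, -0.2]
finger_gap: 0.055
```

Call:
{"name": "arm_command", "arguments": {
  "plan": "0.2 0 0 0.02 0;0.2 0 0 0.04 0;0.2 0 0 0.055 0;0.2 0 0 0.063 0;0.2 0 0 0.063 0"
}}

```text
time_s: 12.1
tcp_pos: [0.5771, 0.1774, 0.1692]
ee_rot: [0.618, 0.786, -0.001, -0.001]
wrist_force: [-0.0, -0.3, -0.4]
finger_gap: 0.0553
```

```bash
python3 mv.py 0.578 0.1768 0.17; python3 hl.py w6
```

```text
t 12.1 tcp [0.5771 0.1774 0.1692] yawx 103.59 zt [-2.1e-03 -7.0e-04 -1.0e+00] q [ 0.296  0.367  1.721 -0.     1.055  0.059]
shift [-0.0008  0.0007 -0.0008] F [-0.05 -0.34 -0.35] T [-0.047  0.073  0.017] gap 0.05525138228195344
103.05755109152248 [55.07643361 89.53332759]
((577.7199096679688, 176.97361755371094), (77.15923309326172, 83.85704803466797), 55.159889221191406)
tool-frame [-0.00060438  0.00043481 -0.02880489] [0.1030896  0.09283201 0.0002037 ]
```

View pics/w6.png

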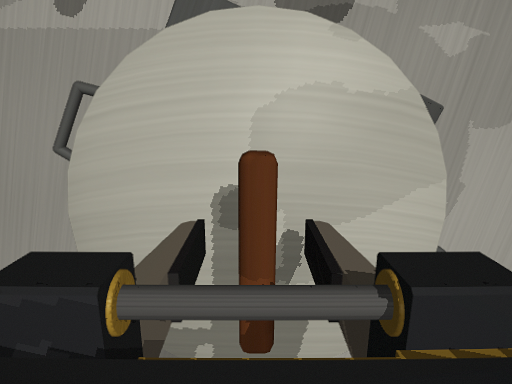

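The bar is centred between the fingers at the right height, so I'll close.

Call:
{"name": "arm_command", "arguments": {
  "plan": "-1 0 0 0 0;-1 0 0 0 0;-1 0 0 0 0;-1 0 0 0 0;-1 0 0 0 0"
}}

```text
time_s: 12.57
tcp_pos: [0.578, 0.1778, 0.171]
ee_rot: [0.618, 0.786, 0.0, 0.0]
wrist_force: [-0.5, 1.0, -0.1]
finger_gap: 0.024
```

Call:
{"name": "arm_command", "arguments": {
  "plan": "-1 0 0 0 0;-1 0 0 0 0;-1 0 0 0 0;-1 0 0 0 0;-1 0 0 0 0"
}}

```text
time_s: 12.98
tcp_pos: [0.5779, 0.1778, 0.1708]
ee_rot: [0.618, 0.786, 0.0, 0.0]
wrist_force: [-0.4, 0.2, 5.2]
finger_gap: 0.0178
```

```bash
python3 mv.py 0.578 0.1768 0.17
```

```text
t 12.98 tcp [0.5779 0.1778 0.1708] yawx 103.63 zt [ 4.e-04  2.e-04 -1.e+00] q [0.296 0.366 1.72  0.    1.055 0.058]
shift [-0.001  -0.0001  0.0008] F [-0.41  0.21  5.17] T [-0.11   0.22  -0.151] gap 0.01777019583423938
```

Gripped, with a gap of 17.8 mm. I'll lift it straight up slowly, 100 mm in 10 mm rows.

Call:
{"name": "arm_command", "arguments": {
  "plan": "-1 0 0 -0.002 0;-1 0 0 -0.005 0;-1 0 0 -0.01 0;-1 0 0 -0.015 0;-1 0 0 -0.02 0"
}}

```text
time_s: 13.4
tcp_pos: [0.5776, 0.1777, 0.1908]
ee_rot: [0.618, 0.786, -0.0, -0.0]
wrist_force: [0.0, -0.0, -3.3]
finger_gap: 0.0172
```

Call:
{"name": "arm_command", "arguments": {
  "plan": "-1 0 0 -0.008 0;-1 0 0 -0.016 0;-1 0 0 -0.024 0;-1 0 0 -0.032 0;-1 0 0 -0.04 0"
}}

```text
time_s: 13.82
tcp_pos: [0.5778, 0.1778, 0.2315]
ee_rot: [0.618, 0.786, 0.0, 0.0]
wrist_force: [-0.3, 0.0, -2.8]
finger_gap: 0.0176
```

Call:
{"name": "arm_command", "arguments": {
  "plan": "-1 0 0 -0.01 0;-1 0 0 -0.02 0;-1 0 0 -0.03 0;-1 0 0 -0.037 0;-1 0 0 -0.041 0"
}}

```text
time_s: 14.23
tcp_pos: [0.5782, 0.1778, 0.2729]
ee_rot: [0.618, 0.786, 0.001, 0.0]
wrist_force: [0.4, -0.7, -2.3]
finger_gap: 0.0178
```

```bash
python3 mv.py 0.578 0.1768 0.27; python3 - <<'E'
from h import *
for n in ["scene","side","wrist"]:
    im=manip.get_image(n); cv2.imwrite(f"pics/{n}_l.png",im["color"][:,:,::-1])
E
```

```text
t 14.23 tcp [0.5782 0.1778 0.2729] yawx 103.63 zt [ 1.5e-03  4.0e-04 -1.0e+00] q [ 0.296  0.272  1.614 -0.     1.254  0.058]
shift [-0.001  -0.0004  0.0029] F [ 0.41 -0.7  -2.33] T [-0.069 -0.036 -0.016] gap 0.017809727204639962
```

View pics/scene_l.png

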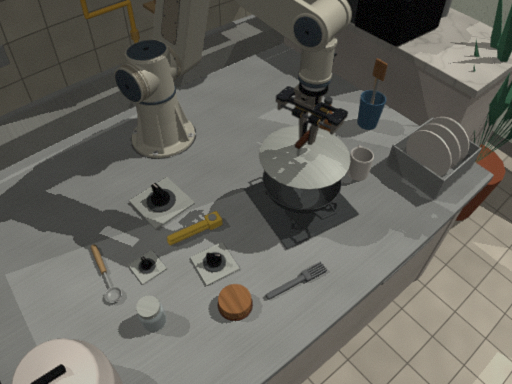

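View pics/side_l.png

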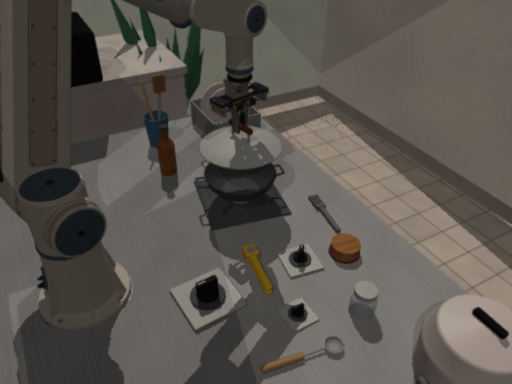

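View pics/wrist_l.png

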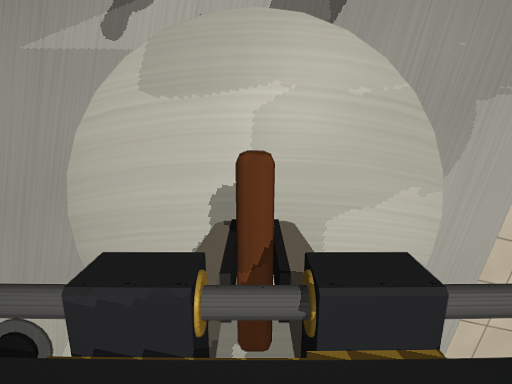

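The lid is lifted and looks level, and the wok and bystanders look unmoved. I'll hold for over two seconds, then measure the tilt, the centring and the bystanders.

Call:
{"name": "arm_command", "arguments": {
  "plan": "-1 0 0 0 0;-1 0 0 0 0;-1 0 0 0 0;-1 0 0 0 0;-1 0 0 0 0"
}}

```text
time_s: 14.8
tcp_pos: [0.5776, 0.1777, 0.2711]
ee_rot: [0.618, 0.786, -0.0, -0.0]
wrist_force: [-0.8, -1.3, -1.5]
finger_gap: 0.0177
```

Call:
{"name": "arm_command", "arguments": {
  "plan": "-1 0 0 0 0;-1 0 0 0 0;-1 0 0 0 0;-1 0 0 0 0;-1 0 0 0 0"
}}

```text
time_s: 15.22
tcp_pos: [0.5777, 0.1777, 0.2714]
ee_rot: [0.618, 0.786, 0.0, 0.0]
wrist_force: [0.2, -0.8, -2.5]
finger_gap: 0.0177
```

Call:
{"name": "arm_command", "arguments": {
  "plan": "-1 0 0 0 0;-1 0 0 0 0;-1 0 0 0 0;-1 0 0 0 0;-1 0 0 0 0"
}}

```text
time_s: 15.63
tcp_pos: [0.5777, 0.1777, 0.2714]
ee_rot: [0.618, 0.786, 0.0, 0.0]
wrist_force: [-0.1, 0.7, -2.6]
finger_gap: 0.0176
```

Call:
{"name": "arm_command", "arguments": {
  "plan": "-1 0 0 0 0;-1 0 0 0 0;-1 0 0 0 0;-1 0 0 0 0;-1 0 0 0 0"
}}

```text
time_s: 16.05
tcp_pos: [0.5777, 0.1777, 0.2714]
ee_rot: [0.618, 0.786, 0.0, 0.0]
wrist_force: [-0.5, -0.0, -1.6]
finger_gap: 0.0179
```

Call:
{"name": "arm_command", "arguments": {
  "plan": "-1 0 0 0 0;-1 0 0 0 0;-1 0 0 0 0;-1 0 0 0 0;-1 0 0 0 0"
}}

```text
time_s: 16.47
tcp_pos: [0.5777, 0.1777, 0.2714]
ee_rot: [0.618, 0.786, -0.0, 0.0]
wrist_force: [-0.6, -0.6, -2.5]
finger_gap: 0.0178
```

Call:
{"name": "arm_command", "arguments": {
  "plan": "-1 0 0 0 0;-1 0 0 0 0;-1 0 0 0 0;-1 0 0 0 0;-1 0 0 0 0"
}}

```text
time_s: 16.88
tcp_pos: [0.5777, 0.1777, 0.2714]
ee_rot: [0.618, 0.786, -0.0, 0.0]
wrist_force: [1.0, 0.3, -2.2]
finger_gap: 0.0175
```

```bash
python3 mv.py 0.578 0.1768 0.27; python3 - <<'E'
from h import *
I={n:manip.get_image(n) for n in ["scene","side"]}
def circ(p):
    A=np.c_[2*p[:,:2],np.ones(len(p))]; x=np.linalg.lstsq(A,(p[:,:2]**2).sum(1),rcond=None)[0]
    return x[:2].round(4),np.sqrt(x[2]+x[:2]@x[:2]).round(4)
for n,im in I.items():
    C=cloud(im); near=(abs(C[...,0]-.58)<.2)&(abs(C[...,1]-.175)<.2); Z=C[...,2]
    hsv=cv2.cvtColor(im["color"],cv2.COLOR_RGB2HSV)
    for nm,a,b in [("lid slice",.222,.229),("lid slice2",.229,.236),("wok rim",.110,.120),("wok",.09,.10)]:
        m=near&(Z>a)&(Z<b); p=C[m]; d=np.linalg.norm(p[:,:2]-[.58,.172],axis=1); p=p[d<.16]
        print(n,nm,len(p),circ(p) if len(p)>10 else "")
    # rim height of lid edge vs direction -> tilt
    m=near&(Z>.205)&(Z<.25); p=C[m]; d=p[:,:2]-[.578,.1775]; r=np.hypot(*d.T); k=(r>.06)&(r<.14)
    A=np.c_[d[k],r[k]**2,r[k],np.ones(k.sum())]; x=np.linalg.lstsq(A,p[k,2],rcond=None)[0]; print(" tilt slopes",x[:2].round(4),k.sum())
    old=cv2.imread(f"pics/{n}0.png")[:,:,::-1]; 
    df=cv2.absdiff(old.copy(),im["color"]).max(2); cv2.imwrite(f"pics/df_{n}.png",cv2.convertScaleAbs(df,alpha=3))
E
```

```text
t 16.88 tcp [0.5777 0.1777 0.2714] yawx 103.64 zt [ 0. -0. -1.] q [ 0.296  0.273  1.616 -0.     1.253  0.058]
shift [-0.001   0.0001  0.0014] F [ 0.98  0.32 -2.22] T [-0.07   0.007 -0.036] gap 0.017474906864999754
scene lid slice 986 (array([0.5786, 0.1741]), np.float64(0.1176))
scene lid slice2 1005 (array([0.5788, 0.1743]), np.float64(0.0988))
scene wok rim 142 (array([0.5803, 0.1752]), np.float64(0.1209))
scene wok 155 (array([0.5973, 0.1675]), np.float64(0.111))
 tilt slopes [ 0.0009 -0.0092] 3494
side lid slice 635 (array([0.5769, 0.1729]), np.float64(0.1163))
side lid slice2 607 (array([0.5773, 0.1734]), np.float64(0.0975))
side wok rim 149 (array([0.577 , 0.1759]), np.float64(0.1215))
side wok 236 (array([0.5778, 0.1801]), np.float64(0.1227))
 tilt slopes [-0.0008 -0.0096] 2208
```

View pics/df_scene.png

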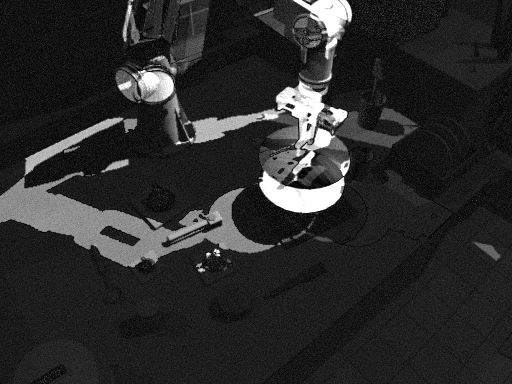

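The lid is centred within 3 mm of the wok rim, its tilt is under 0.01 rad, and it has been still for more than 2.5 s. The difference picture shows only the arm, lid, knob and shadows changed. Handing in now.

```bash
python3 -c "
from station import manip
print(manip.finish_job()); s=manip.observe(); print(s['time_s'],s['tcp_pos'],s['finger_gap'],s['wrist_force'])"
```

```text
the job is handed in; nothing more can be done
None
the job is handed in; nothing more can be done
```

The job is handed in: the gas was shut off first, then the lid was lifted straight up and is still held about 10 cm above the wok's rim. No verdict came back, so the results below are my own checks from just before handing in, at about 17 s of the 72 s.

- **Knob:** I used the middle-sized plate, which measured about 107 mm across. The knob turned about 1.11 rad clockwise until the torque jumped from about 0.05 to 0.9 N m and the bar began to slip in the fingers. After I let go, the bar stayed at 45.6°, within the tool angles where that jump came. I could not read the joint value directly.
- **Lid:** It was gripped by the middle of its bar and lifted about 100 mm. It stayed still for more than 2.5 s, with a tilt of about 0.01 rad and its centre within about 3 mm of the wok rim's.
- **Wok and bystanders:** A before-and-after picture from the scene camera showed nothing else on the counter moved. I did not measure each item's shift.
- **Disagreement:** Early readings from the two fixed cameras differed from the wrist camera by up to about 9 mm. I went by the wrist camera, and both grasps came out centred.

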